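Unstack the pile into its fitted trays

TASK

A tape measure, a drill bit case and a wood block have been left stacked on the bench. Take the stack apart from the top down and put each thing in the tray made for it before you take the next: the tape measure upright in the smallest tray, the bit case in the middle-sized one, the wood block in the largest, each lying along its tray, right side up and flat on the tray's floor inside the rim. Set them down without dropping or tipping them, and leave the wrench and the jar of parts where they are.

Things in the scene. Friction and masses are not known exactly. Their poses are not given: they have to be found in the camera images.
- tape_measure: yellow and black tape measure standing on its edge on top of the stack, 38 x 80 x 67 mm (x, y, z); grip it across x, where the body is 36 mm thick. Origin: middle of its underside (the body's middle is 1.5 mm further along +y); y along its length, z up. About 0.3 kg.
- bit_case: closed red and black drill bit case in the middle of the stack, 48 x 100 x 32 mm (x, y, z); grip it across x, where the body is 45 mm wide. Origin: middle of its underside (the body reaches from -21 to +24 mm along x); y along its length, z up. About 0.26 kg.
- wood_block: plain pine block at the bottom of the stack, 62 x 140 x 38 mm (x, y, z); grip it across x (62 mm). Origin: middle of its underside; y along its length, z up. About 0.21 kg. The bench grinder fixed in the middle of the bench, which it may have to be carried past, is 0.25 m high and spans y from -0.22 to 0.12 m: carry things well above it.
- tray_small: the smallest of three low grey metal trays screwed to the bench, for the tape measure: 66 x 106 mm outside, 58 x 98 mm inside (x, y), floor 4 mm thick, rim 12 mm above the bench, walls 4 mm. Origin: centre of its underside, at bench height; y along its length, z up.
- tray_medium: the middle-sized of three low grey metal trays screwed to the bench, for the bit case: 76 x 126 mm outside, 68 x 118 mm inside (x, y), floor 4 mm thick, rim 12 mm above the bench, walls 4 mm. Origin: centre of its underside, at bench height; y along its length, z up.
- tray_large: the largest of three low grey metal trays screwed to the bench, for the wood block: 88 x 166 mm outside, 80 x 158 mm inside (x, y), floor 4 mm thick, rim 12 mm above the bench, walls 4 mm. Origin: centre of its underside, at bench height; y along its length, z up.
- wrench: bystander: small steel combination wrench lying flat on the bench, 24 x 135 x 7 mm, y along its length. Origin: middle of its underside.
- jar: bystander: jar of small parts with a pale lid standing near the bins at the right, about 63 mm across, 85 mm high. Origin: middle of its underside.
Not all that is in view belongs to the job. Leave any pink look-alike of the tape_measure alone.

How it is judged (in metres and radians):
On the way, in this order (a step that is already met when the one before it is completed fails the run):
1. the tape measure is set down and released in its tray (horizontal distance between tape_measure and tray_small below 0.018 m and z of tape_measure in the frame of tray_small below 0.0075 m and angle between tape_measure's own z axis and vertical below 0.12 rad and angle between the y axis of tape_measure and the y axis of tray_small, either way round below 0.35 rad and contact force between the fingers and tape_measure below 0.1 N and linear speed of tape_measure below 0.02 m/s), for 0.2 s.
2. the bit case is set down and released in its tray (horizontal distance between bit_case and tray_medium below 0.018 m and z of bit_case in the frame of tray_medium below 0.0075 m and angle between bit_case's own z axis and vertical below 0.12 rad and angle between the y axis of bit_case and the y axis of tray_medium, either way round below 0.35 rad and contact force between the fingers and bit_case below 0.1 N and linear speed of bit_case below 0.02 m/s), for 0.2 s.
3. the wood block is set down and released in its tray (horizontal distance between wood_block and tray_large below 0.018 m and z of wood_block in the frame of tray_large below 0.0075 m and angle between wood_block's own z axis and vertical below 0.12 rad and angle between the y axis of wood_block and the y axis of tray_large, either way round below 0.35 rad and contact force between the fingers and wood_block below 0.1 N and linear speed of wood_block below 0.02 m/s), for 0.2 s.
At the end, for the whole second after the job is handed in: Tape measure in the smallest tray, bit case in the middle one, wood block in the largest: each within 18 mm of its tray's centre, underside under 7.5 mm above the bench, upright within 0.12 rad, along the tray within 0.35 rad (either way round), released, at rest (all of step 1 and all of step 2 and all of step 3); the robot touches nothing.
It fails at once if one of the three things is let fall (more than about 3 cm) or thrown ((linear speed of tape_measure above 0.8 m/s and contact force between the fingers and tape_measure below 0.1 N) or (linear speed of bit_case above 0.8 m/s and contact force between the fingers and bit_case below 0.1 N) or (linear speed of wood_block above 0.8 m/s and contact force between the fingers and wood_block below 0.1 N)).
It fails at once if one of the three things tips over (angle between any of tape_measure, bit_case, wood_block's own z axis and vertical above 0.7 rad).
It fails at once if the wrench is shoved more than 4 cm (distance of wrench from where it was at the start of the episode above 0.04 m).
It fails at once if the jar is shoved more than 4 cm or knocked over (distance of jar from where it was at the start of the episode above 0.04 m or angle between jar's own z axis and vertical above 0.5 rad).
It also fails if it takes over 120 s, if anything falls off the work surface, if the arm or the gripper's body presses on something with over 40 N, if the wrist force passes 120 N, or if a joint passes its speed limit or range.

ROBOT

A 6-joint arm with a two-finger parallel gripper is mounted at the origin on a cart in front of the work surface, level with it; the furniture and walls round the work are solid. World frame = base frame: x ahead of the robot, y to its left, z up, the work surface at z = 0. Lengths are in mm, angles in rad, forces in N, time in s.
With the tool pointing down it reaches from about 350 to 775 mm from the base axis. Payload 5.5 kg.
Tool frame: the origin (TCP) lies between the finger pads; the fingertips stand 19 mm ahead of it and the grasp point (between the pads) is the TCP; z points along the fingers, y is the line along which they close (so a half turn about z gives the same grasp; the last joint's range is limited). The gripper opens to 85 mm and grips with 20 to 120 N. Pads are 22 mm wide; open, the fingers measure 114 mm over their backs; the gripper's body (76 mm by 85 mm) begins 54 mm behind the grasp point. The pads swing forward as they close: fully open they stand 13 mm farther back than shut.
Start: joints at [-1.36, 0.313, 0.046, 1.304, 0, 1.431], TCP at [197.596, -540.024, 250.323] pointing down, gripper open.
Joint ranges: [-2.76, 2.76], [-0.86, 1.69], [-1.03, 1.26], [-2.2, 2.34], [-1.47, 1.5], [-3.14, 3.14]. Speed limits (rad/s): [2.57, 2.57, 3.14, 3.14, 3.14, 3.14].

INTERFACE

Orientations are given as a unit quaternion [w, x, y, z].
In Python, from rig import robot gives the robot as it stands. The module is installed in compiled form; this text tells all that it offers.
- The arm moves only by the tool send_rows, never from a script. Its argument "deltas" is a list of rows, each an object of numbers: "jaw": the opening, from 0 (shut) to 1 (fully open); "x", "y", "z": the shift along the tool's x, y, z in cm; "turn": the turn about the tool's z in rad. A call has 1 to 12 rows; each row is the pose to reach, as a shift and turn from the pose commanded when the call began, along the tool's axes at that moment; what a row does not reach only later rows make up. A row lasts 1/10 s, in which the tool goes at most 50 mm and 8.59 degrees, less where a joint would pass 70% of its speed; a pose out of reach is approached as far as the arm can. A call with a gripper value outside its range is refused whole. The fingers move at their own pace and stop on an object; the grip force is fixed at half the most. Time passes only in rows, so rows that repeat a pose let the fingers close. It gives the time, the measured TCP pose, the force, the opening and the grip force at its end, in the units of the state.
- robot.observe(): the state, without advancing time (a new reading comes with each control period).
- robot.snapshot(name): name is "scene" or "top" or "wrist"; returns (picture, depth): 480x640x3 uint8, red, green, blue; 480x640 float32, mm along the optical axis (not along the pixel's ray), 0 where there is no reading.
- robot.camera_model(name): a dict with "camera_matrix" (3x3 intrinsics, pixels), "k1" (the pictures are not rectified: a ray, as slopes to the right and down, at radius r is drawn at 1 + k1 r^2 times it, then the intrinsics apply), "R" (3x3) and "t" (3): a world point X has camera coordinates R X + t. Camera axes: x right, y down, z forward; pixel columns grow to the right and rows downward; lengths in mm; the calibration is good to about 2 mm. A picture is of the moment at which its call begins: read the wrist's pose just before it. camera_model takes no time and is no camera call; for the wrist camera it gives the pose at the moment of the call.
- robot.close_job(): hands the job in; it is judged then, once.
The state is a dict: "clock": time; "q": joint angles; "joint_velocities": joint speeds; "joint_efforts": joint torques, N m; "position": TCP position; "eef_rot": TCP orientation; "ft_force": force on the tool from outside, world axes, zero at the start; "ft_torque": the same for the moment, N m; "opening": finger opening in mm; "gripper_force": force on a finger pad.
Only numpy, scipy, OpenCV 4.12 (cv2) and the standard library are available. Lean on these libraries where they do the work, as an engineer would, in place of code of your own. Each camera call takes 0.05 s, during which the arm holds its last target. There are 200 camera calls.

## Working session

There is one attempt and no reset: what is moved stays moved. The work goes in short steps, Python scripts to look and compute and a tool call to move; the robot and the scene stay as the last step left them, time stands still between calls to the robot, and variables do not carry over. Pictures are saved under pics/ and viewed, at most 14 in all, crops included, and the job is handed in when it is done.

Besides the shell and the picture viewer there is one more tool, called by a JSON object that holds its "api" and its "payload", one argument or row to a line. send_rows: Moves the arm, as the interface text tells. Its arguments: {"type":"object","properties":{"deltas":{"type":"array"}},"required":["deltas"]}

```bash
mkdir -p pics
cat > h.py <<'E'
import numpy as np, cv2
from rig import robot
def snap(n):
    m=robot.camera_model(n); p,d=robot.snapshot(n); return m,p,d
def rays(m,uv):
    K=np.array(m['camera_matrix'],float); uv=np.atleast_2d(np.array(uv,float))
    dd=np.array([(uv[:,0]-K[0,2])/K[0,0],(uv[:,1]-K[1,2])/K[1,1]]).T
    s=dd.copy()
    for _ in range(20): s=dd/(1+m['k1']*(s**2).sum(1,keepdims=True))
    return np.c_[s,np.ones(len(s))]
def onplane(m,uv,z):
    R=np.array(m['R']);t=np.array(m['t']); c=-R.T@t; w=rays(m,uv)@R
    return c+w*((z-c[2])/w[:,2])[:,None]
def bydepth(m,uv,d):
    R=np.array(m['R']);t=np.array(m['t'])
    return (rays(m,uv)*np.array(d).reshape(-1,1)-t)@R
def cloud(m,d):
    v,u=np.mgrid[0:480,0:640]; return bydepth(m,np.c_[u.ravel(),v.ravel()],d.ravel()).reshape(480,640,3)
def proj(m,X):
    X=np.atleast_2d(X)@np.array(m['R']).T+np.array(m['t']); s=X[:,:2]/X[:,2:]; s=s*(1+m['k1']*(s**2).sum(1,keepdims=True))
    K=np.array(m['camera_matrix']); return np.c_[s[:,0]*K[0,0]+K[0,2],s[:,1]*K[1,1]+K[1,2]]
def save(n,p): cv2.imwrite(f'pics/{n}.png',cv2.cvtColor(p,cv2.COLOR_RGB2BGR))
E
python3 - <<'E'
from h import *
for n in('scene','top'):
    m,p,d=snap(n); save(n+'0',p); np.savez(n+'0',p=p,d=d,**m); print(n,m,-np.array(m['R']).T@m['t'])
print(robot.observe())
E
```

```text
scene {'camera_matrix': array([[520.20158049,   0.        , 319.52367278],
       [  0.        , 520.20158049, 240.58837223],
       [  0.        ,   0.        ,   1.        ]]), 'k1': 0.013318625216534657, 'R': array([[-0.93105246, -0.36477688,  0.00889622],
       [-0.254346  ,  0.63132256, -0.73262537],
       [ 0.26162841, -0.68437538, -0.68057396]]), 't': array([ 532.29734096,  181.12103512, 1196.05247058])} [228.74285336 898.37282503 941.96060174]
top {'camera_matrix': array([[493.36837691,   0.        , 327.66064612],
       [  0.        , 493.36837691, 234.64185137],
       [  0.        ,   0.        ,   1.        ]]), 'k1': 0.020682668239670545, 'R': array([[-1.17226365e-01, -9.93105214e-01,  1.18713360e-04],
       [-9.66676989e-01,  1.14079376e-01, -2.29175684e-01],
       [ 2.27582024e-01, -2.69801897e-02, -9.73385069e-01]]), 't': array([ 111.11540703,  527.70660286, 1394.75507129])} [ 205.72630395   87.77960653 1478.55809146]
{'clock': 0.1, 'q': array([-1.35959411e+00,  3.13932737e-01,  4.50941498e-02,  1.30360638e+00,
        2.95892874e-05,  1.43121161e+00]), 'joint_velocities': array([-0.00127671, -0.00108401,  0.00351028, -0.00200365,  0.00130367,
       -0.00042533]), 'joint_efforts': array([ 2.14086205e-03, -4.81723022e+01,  2.99245119e+01,  1.27612276e-02,
       -2.11979341e-04, -2.86049051e-07]), 'position': array([ 197.50838016, -539.56183472,  249.49442765]), 'eef_rot': array([-8.24321594e-04,  9.84657625e-01,  1.74495508e-01, -1.47264204e-05]), 'ft_force': array([-0.64088649, -0.12846766,  0.20950306]), 'ft_torque': array([0.02192411, 0.03606391, 0.02148743]), 'gripper_force': 0.0, 'opening': 85.41869641337841}
```

View pics/scene0.png

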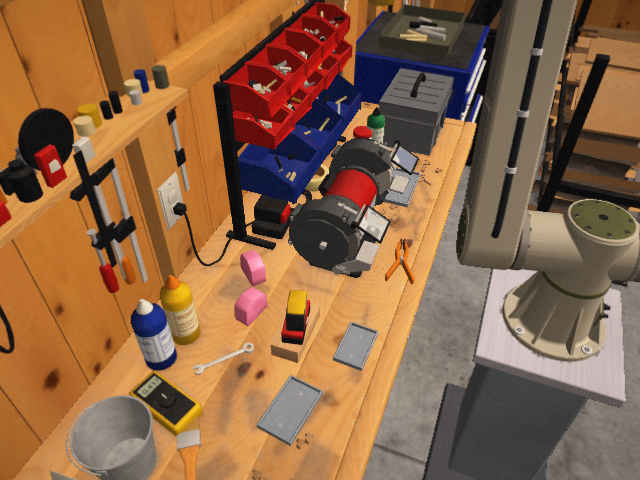

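View pics/top0.png

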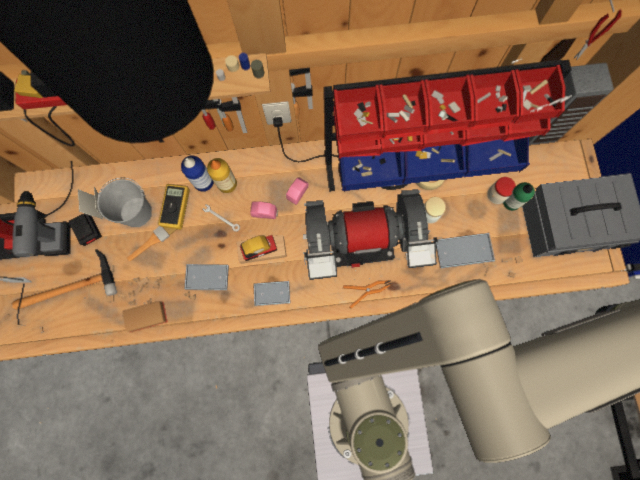

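Scene view: the yellow and black tape measure is at (297,302), on the red case and the pine block at (290,345). Two trays are at (290,408) and (356,345), and the third is behind the grinder at about (400,187). The top view shows the same trays at (207,277), (272,293) and (465,250). The wrench is at (222,217), and the jar's pale lid is at (435,208).

Tape measure candidates in the top view are yellow at (258,245), pink at (263,210) and pink at (297,189). The yellow one fits, because it is yellow and black and sits on the stack. The pink ones are look-alikes.

Run:
```python
from h import *
def rect(P):
    (c,s,a)=cv2.minAreaRect(P.astype(np.float32)); 
    b=cv2.boxPoints((c,s,a)); e=b[1]-b[0]; f=b[2]-b[1]; L=e if np.hypot(*e)>np.hypot(*f) else f
    return np.round(c,1),np.round(sorted(s),1),round(float(np.arctan2(L[1],L[0])%np.pi),3)
for n in('top','scene'):
    z=np.load(n+'0.npz'); m={k:z[k] for k in('camera_matrix','k1','R','t')}; p,d=z['p'],z['d']
    C=cloud(m,d); hsv=cv2.cvtColor(p,cv2.COLOR_RGB2HSV); H,S,V=[hsv[...,i].astype(int) for i in range(3)]
    ws=(d>0)&(C[...,0]>250)&(C[...,0]<800)&(abs(C[...,1])<800)
    g=(S<70)&(V>60)&(C[...,2]<20)&(C[...,2]>-15)&ws
    n_,l,st,_=cv2.connectedComponentsWithStats(g.astype(np.uint8))
    for i in range(1,n_):
        if st[i,4]>300:
            v,u=np.where(l==i); P=onplane(m,np.c_[u,v],10); print(n,'grey',st[i],np.median(C[l==i][:,2]).round(1),*rect(P[:,:2]))
    reg=ws&(C[...,1]>100)&(C[...,1]<420)
    for nm,k,zz in(('yellow',(H>18)&(H<34)&(S>150),(120,150)),('red',((H<6)|(H>174))&(S>150),(60,80)),('black',(V<60),(120,150)),('wood',(H>8)&(H<25),(28,48)),('any>120',V>-1,(120,155)),('any 58-80',V>-1,(60,80))):
        q=reg&k&(C[...,2]>zz[0])&(C[...,2]<zz[1])
        n_,l,st,_=cv2.connectedComponentsWithStats(q.astype(np.uint8))
        for i in range(1,n_):
            if st[i,4]>25:
                Q=C[l==i]; print(n,nm,st[i],np.percentile(Q[:,2],[5,50,95]).round(1),*rect(Q[:,:2]))
z=np.load('scene0.npz');a=z['p'][280:370,230:350]; b=np.load('top0.npz')['p'][225:270,220:300]
save('crop',np.hstack([cv2.resize(a,(480,360),interpolation=2)[:, :400],cv2.resize(b,(400,225),interpolation=2)[:,:].repeat(1,0) if 0 else np.pad(cv2.resize(b,(400,225),interpolation=2),((0,135),(0,0),(0,0)))]))
```

```text
top grey [117 196  26  25 416] 6.0 [707.3 645.9] [60.8 89. ] 2.58
top grey [ 436  233   59   36 1579] 4.9 [ 452.6 -358.8] [ 89.2 167.7] 1.586
top grey [ 184  264   45   26 1076] 4.7 [464.1 423.3] [ 75.4 127.8] 1.452
top grey [254 281  36  25 796] 5.0 [391.6 233.9] [ 66.8 105.9] 1.525
top yellow [207 160  23  21 165] [123.2 143.1 149.5] [744.9 340.4] [47.2 58. ] 1.68
top yellow [241 236  25  19 285] [122.8 132.8 139. ] [518.1 260.5] [36.1 64. ] 1.893
top red [261 236  15  18  84] [64.4 69.4 74.6] [528.  229.6] [41.7 45.5] 1.774
top wood [219 180  17  11  41] [28.3 38.1 47.3] [731.7 333.4] [18.2 54.6] 1.996
top wood [248 235  38  26 285] [31.4 37.8 42.9] [526.2 237.1] [ 61.6 112.5] 1.609
top wood [237 240   9  22  94] [31.6 37.6 43.2] [524.9 311.4] [24.4 64.4] 3.019
top any>120 [189 155  16  24 198] [124.3 145.5 154.2] [765.8 401. ] [36.7 65.3] 3.098
top any>120 [207 158  23  23 268] [123.6 146.8 154. ] [750.9 341.8] [59.5 61.1] 2.89
top any>120 [241 235  25  20 310] [122.4 132.6 139. ] [518.9 261.7] [38.7 65.8] 1.89
top any 58-80 [215 173  19  14  54] [60.8 70.3 78.6] [733.8 333.6] [2
[... 1650 characters left out ...]
.88
scene any>120 [152 303  15  24 154] [124.2 146.8 154.1] [752.1 403.5] [18.4 45.6] 2.316
scene any 58-80 [241 250  21  17 201] [60.3 64.  68. ] [696.8 129.5] [36.3 50.3] 2.462
scene any 58-80 [306 260  26  11  78] [68.7 74.9 79.6] [533.6 105.1] [ 5.8 63.4] 3.128
scene any 58-80 [238 287  24  20 249] [60.5 64.  67.6] [645.4 240.2] [37.8 49.8] 1.282
scene any 58-80 [304 300   6  29  72] [61.6 68.4 73.4] [506.5 243.6] [ 6.4 77. ] 1.894
scene any 58-80 [167 309  30  21 182] [61.2 71.2 79.2] [739.2 359.2] [26.7 60.5] 0.849
scene any 58-80 [281 317  23  22 211] [62.7 69.8 77. ] [518.6 289.2] [43.3 46.4] 0.153
scene any 58-80 [167 334   6  11  34] [61.  70.8 78.5] [739.  408.9] [ 3.7 22.9] 1.846
```

View pics/crop.png

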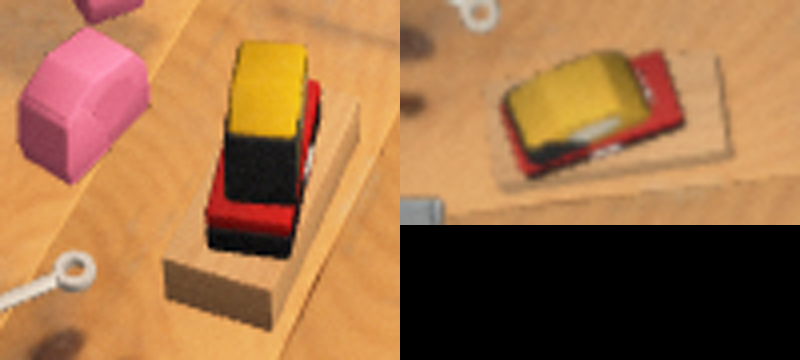

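The crop confirms the target: the yellow and black tape measure stands on the red case on the pine block, and the nearby object is plain pink. From the measured sizes, the small tray is at (392,234), the medium tray at (464,424) and the large tray at (453,-359).

```bash
cat >> h.py <<'E'
from scipy.spatial.transform import Rotation as Ro
def go(x,y,z,yaw):
    s=robot.observe(); q=s['eef_rot']; R=Ro.from_quat([q[1],q[2],q[3],q[0]]).as_matrix()
    cy=np.arctan2(R[1,0],R[0,0]); dl=R.T@(np.array([x,y,z])-s['position'])/10
    print('pos',s['position'].round(1),'yaw',cy.round(3),'op',s['opening'].round(1),'clk',s['clock'],'q',s['q'].round(2),'F',s['ft_force'].round(1),
     '| cm',dl.round(2),'turn',-((yaw-cy+np.pi)%(2*np.pi)-np.pi).round(3))
E
python3 -c "
from h import *
go(500,262,400,1.88); print(Ro.from_quat(robot.observe()['eef_rot'][[1,2,3,0]]).as_matrix().round(3))
m=robot.camera_model('wrist'); print(m, -np.array(m['R']).T@m['t'])"
```

```text
Traceback (most recent call last):
  File "h.py", line 27, in go
    print('pos',s['position'].round(1),'yaw',cy.round(3),'op',s['opening'].round(1),'clk',s['clock'],'q',s['q'].round(2),'F',s['ft_force'].round(1),
                                                              ^^^^^^^^^^^^^^^^^^
AttributeError: 'float' object has no attribute 'round'
```

```bash
sed -i "s/s\['opening'\].round(1)/round(s['opening'],1)/; s/-((yaw-cy+np.pi)%(2\*np.pi)-np.pi).round(3)/round(-float((yaw-cy+np.pi)%(2*np.pi)-np.pi),3)/" h.py
python3 -c "
from h import *
go(500,262,400,1.88)
m=robot.camera_model('wrist'); print(m, -np.array(m['R']).T@m['t'])"
```

```text
pos [ 197.5 -539.6  249.5] yaw 0.351 op 85.4 clk 0.1 q [-1.36  0.31  0.05  1.3   0.    1.43] F [-0.6 -0.1  0.2] | cm [ 55.96 -64.9  -14.93] turn -1.529
{'camera_matrix': array([[347.10327438,   0.        , 318.70183145],
       [  0.        , 347.10327438, 240.71688586],
       [  0.        ,   0.        ,   1.        ]]), 'k1': -0.06284219369929009, 'R': array([[ 0.34342047, -0.93917938, -0.00211585],
       [-0.890547  , -0.32635146,  0.31689237],
       [-0.29830928, -0.10694307, -0.94845915]]), 't': array([-573.92873025,  -41.70347877,  380.94182274])} [ 273.59844919 -511.89293292  373.30892527]
```

{"api": "send_rows", "payload": {
  "deltas": [
    {"jaw": 1,"z": -5},
    {"jaw": 1,"z": -10},
    {"jaw": 1,"z": -15},
    {"jaw": 1,"z": -15},
    {"jaw": 1,"x": 56,"y": -65,"z": -15,"turn": -1.53},
    {"jaw": 1,"x": 56,"y": -65,"z": -15,"turn": -1.53},
    {"jaw": 1,"x": 56,"y": -65,"z": -15,"turn": -1.53},
    {"jaw": 1,"x": 56,"y": -65,"z": -15,"turn": -1.53},
    {"jaw": 1,"x": 56,"y": -65,"z": -15,"turn": -1.53},
    {"jaw": 1,"x": 56,"y": -65,"z": -15,"turn": -1.53},
    {"jaw": 1,"x": 56,"y": -65,"z": -15,"turn": -1.53},
    {"jaw": 1,"x": 56,"y": -65,"z": -15,"turn": -1.53}
  ]
}}

```text
invalid input at $.deltas[0]: expected keys jaw, x, y, z, turn
```

```bash
python3 -c "
from h import *
go(500,262,400,1.88)"
```

```text
pos [ 197.5 -539.6  249.5] yaw 0.351 op 85.4 clk 0.1 q [-1.36  0.31  0.05  1.3   0.    1.43] F [-0.6 -0.1  0.2] | cm [ 55.96 -64.9  -14.93] turn -1.529
```

{"api": "send_rows", "payload": {
  "deltas": [
    {"jaw": 1,"x": 0,"y": 0,"z": -5,"turn": 0},
    {"jaw": 1,"x": 0,"y": 0,"z": -10,"turn": 0},
    {"jaw": 1,"x": 0,"y": 0,"z": -15,"turn": 0},
    {"jaw": 1,"x": 0,"y": 0,"z": -15,"turn": 0},
    {"jaw": 1,"x": 56,"y": -65,"z": -15,"turn": -1.53},
    {"jaw": 1,"x": 56,"y": -65,"z": -15,"turn": -1.53},
    {"jaw": 1,"x": 56,"y": -65,"z": -15,"turn": -1.53},
    {"jaw": 1,"x": 56,"y": -65,"z": -15,"turn": -1.53},
    {"jaw": 1,"x": 56,"y": -65,"z": -15,"turn": -1.53},
    {"jaw": 1,"x": 56,"y": -65,"z": -15,"turn": -1.53},
    {"jaw": 1,"x": 56,"y": -65,"z": -15,"turn": -1.53},
    {"jaw": 1,"x": 56,"y": -65,"z": -15,"turn": -1.53}
  ]
}}

```text
clock: 1.3
position: [338.6, -163.7, 399.8]
eef_rot: [-0.0, 0.712, 0.702, 0.0]
ft_force: [1.6, -0.7, -0.0]
opening: 85.2
gripper_force: 0.0
```

```bash
python3 -c "
from h import *
go(500,262,400,1.88)"
```

```text
pos [ 338.6 -163.7  399.8] yaw 1.556 op 85.2 clk 1.3 q [-0.66 -0.08 -0.04  1.61  0.    0.92] F [ 1.6 -0.7 -0. ] | cm [ 4.280e+01  1.552e+01 -1.000e-02] turn -0.324
```

{"api": "send_rows", "payload": {
  "deltas": [
    {"jaw": 1,"x": 43,"y": 15.5,"z": 0,"turn": -0.32},
    {"jaw": 1,"x": 43,"y": 15.5,"z": 0,"turn": -0.32},
    {"jaw": 1,"x": 43,"y": 15.5,"z": 0,"turn": -0.32},
    {"jaw": 1,"x": 43,"y": 15.5,"z": 0,"turn": -0.32},
    {"jaw": 1,"x": 43,"y": 15.5,"z": 0,"turn": -0.32},
    {"jaw": 1,"x": 43,"y": 15.5,"z": 0,"turn": -0.32},
    {"jaw": 1,"x": 43,"y": 15.5,"z": 0,"turn": -0.32},
    {"jaw": 1,"x": 43,"y": 15.5,"z": 0,"turn": -0.32},
    {"jaw": 1,"x": 43,"y": 15.5,"z": 0,"turn": -0.32},
    {"jaw": 1,"x": 43,"y": 15.5,"z": 0,"turn": -0.32},
    {"jaw": 1,"x": 43,"y": 15.5,"z": 0,"turn": -0.32},
    {"jaw": 1,"x": 43,"y": 15.5,"z": 0,"turn": -0.32}
  ]
}}

```text
clock: 2.5
position: [501.8, 260.5, 399.9]
eef_rot: [-0.0, 0.594, 0.805, -0.001]
ft_force: [0.6, -0.4, 0.8]
opening: 85.3
gripper_force: 0.0
```

```bash
cat > stack.py <<'E'
from h import *
def rect(P):
    (c,s,a)=cv2.minAreaRect(P.astype(np.float32)); b=cv2.boxPoints((c,s,a)); e=b[1]-b[0]; f=b[2]-b[1]; L=e if np.hypot(*e)>np.hypot(*f) else f
    return np.round(c,1),np.round(sorted(s),1),round(float(np.arctan2(L[1],L[0])%np.pi),3)
def measure(m,p,d,slabs):
    C=cloud(m,d); hsv=cv2.cvtColor(p,cv2.COLOR_RGB2HSV); H,S,V=[hsv[...,i].astype(int) for i in range(3)]
    ws=(d>0)&(abs(C[...,0]-500)<150)&(C[...,1]>140)&(C[...,1]<500)
    K={'y':(H>18)&(H<34)&(S>150),'r':((H<6)|(H>174))&(S>150),'g':(S<70)&(V>60),'a':V>-1,'w':(H>8)&(H<25)}
    for nm,lo,hi in slabs:
        q=ws&K[nm]&(C[...,2]>lo)&(C[...,2]<hi); n_,l,st,_=cv2.connectedComponentsWithStats(q.astype(np.uint8))
        for i in range(1,n_):
            if st[i,4]>200: Q=C[l==i]; print(nm,lo,hi,st[i],np.percentile(Q[:,2],[5,50,95]).round(1),*rect(Q[:,:2]))
E
python3 - <<'E'
from stack import *
go(518,262,400,1.88)
m,p,d=snap('wrist'); save('w1',p); np.savez('w1',p=p,d=d,**m)
measure(m,p,d,[('y',110,150),('a',105,150),('r',60,80),('w',30,46),('g',-3,20)])
E
```

```text
pos [501.8 260.5 399.9] yaw 1.871 op 85.3 clk 2.5 q [ 0.34  0.31  0.41  1.67 -0.    1.61] F [ 0.6 -0.4  0.8] | cm [-0.33  1.59 -0.02] turn -0.009
y 110 150 [ 320  174   31   53 1570] [125.5 133.9 137.6] [519.6 262.6] [34.2 63.8] 1.87
a 105 150 [ 319  168   33   60 1860] [115.9 133.1 137.5] [519.9 263.2] [37.3 72.2] 1.873
r 60 80 [322 158  34  30 257] [66.  70.2 71.5] [521.5 299.2] [27.9 52.2] 2.796
w 30 46 [463  38  22  18 206] [30.7 33.5 37.3] [636.5 493.5] [12.9 26.7] 3.135
w 30 46 [324 142  48  77 909] [36.5 38.2 39.6] [527.3 275.6] [62.4 94.4] 1.604
w 30 46 [303 176  44  71 761] [36.4 37.9 39.3] [528.2 228.9] [61.8 90.4] 1.605
g -3 20 [ 287    0   89  114 5596] [ 2.7  4.5 12.4] [465.1 428. ] [ 77.2 128.8] 1.431
g -3 20 [395 133  48  36 338] [4.3 6.3 8.5] [628.5 347.5] [21.1 78.4] 0.77
g -3 20 [ 215  135   62   82 3155] [ 2.7  4.5 12.4] [392.8 235.3] [ 67.6 109.1] 1.518
```

View pics/w1.png

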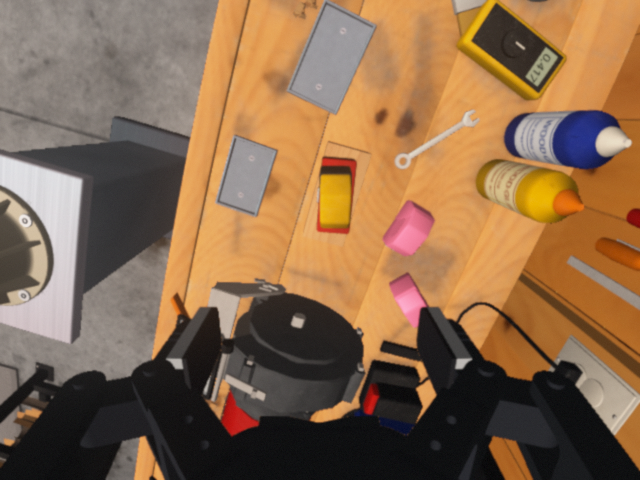

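The wrist view shows the stack at (337,195), the small tray at (247,175), the medium tray at (332,58) and the wrench at (437,140). The gripper is clear of all of them. Next I'll measure the tape's ends to find its centre along its length.

Run:
```python
from h import *
a=1.872; ax=np.array([np.cos(a),np.sin(a)]); pr=np.array([np.sin(a),-np.cos(a)]); c0=np.array([519.7,262.5])
for n in('top0','scene0','w1'):
    z=np.load(n+'.npz'); m={k:z[k] for k in('camera_matrix','k1','R','t')}; C=cloud(m,z['d']); D=C[...,:2]-c0; s=D@ax; t=D@pr
    for lo,hi in((40,58),(60,68),(74,90),(90,105),(105,120),(120,130),(130,145)):
        q=(abs(s)<75)&(abs(t)<36)&(C[...,2]>lo)&(C[...,2]<hi)
        if q.sum()>20: print(n,lo,hi,q.sum(),'s',np.percentile(s[q],[1,50,99]).round(1),'t',np.percentile(t[q],[1,50,99]).round(1))
z=np.load('w1.npz'); m={k:z[k] for k in('camera_matrix','k1','R','t')}; p,d=z['p'],z['d']
C=cloud(m,d); hsv=cv2.cvtColor(p,cv2.COLOR_RGB2HSV)
# tray floors: bounded inside; use hull corners of rim
for c in((392,235),(465,425)):
    q=(hsv[...,1]<70)&(hsv[...,2]>60)&(np.hypot(C[...,0]-c[0],C[...,1]-c[1])<90)&(C[...,2]<20)
    r=q&(C[...,2]>9.5); f=q&(C[...,2]<6)
    for k in(r,f):
        P=C[k][:,:2].astype(np.float32); print(c,k.sum(),cv2.minAreaRect(P))
```

```text
top0 40 58 104 s [-74.7 -29.8  58.4] t [-33.9 -19.1  31.3]
top0 60 68 70 s [-57.1 -19.6  41.9] t [-23.8 -15.1  23.9]
top0 74 90 55 s [-56.5 -26.2  37.8] t [-20.2 -17.3  17.7]
top0 90 105 40 s [-39.4  -8.8  36. ] t [-19.9 -18.3   8.5]
top0 105 120 58 s [-38.  -27.   33.8] t [-19.8 -17.   16.1]
top0 120 130 108 s [-33.   15.1  32.2] t [-20.   -4.   16.8]
top0 130 145 202 s [-26.9  -3.1  22.4] t [-19.2  -2.3  15.8]
scene0 40 58 180 s [-57.8  44.   59.7] t [-32.6   0.4  34.1]
scene0 60 68 95 s [-49.6  40.4  47.2] t [-20.9  -4.4  30.3]
scene0 74 90 81 s [-26.9  37.6  44.7] t [-16.3   0.9  19.7]
scene0 90 105 95 s [ 1.  37.8 41.4] t [-17.1  -1.4  19. ]
scene0 105 120 115 s [-15.9  35.7  39.2] t [-17.4   0.3  18.9]
scene0 120 130 158 s [-23.3  29.5  36.8] t [-17.2  -1.4  18.9]
scene0 130 145 306 s [-21.5   6.4  26.6] t [-16.7   1.4  18.1]
w1 40 58 66 s [-56.8  43.3  59.3] t [-21.7   3.6  33.5]
w1 60 68 73 s [-54.2   0.6  44.7] t [-21.1 -18.3  28. ]
w1 90 105 87 s [36.  37.7 38.5] t [-17.    2.1  19.1]
w1 105 120 143 s [-34.4  35.3  36.7] t [-17.1  -0.7  18.3]
w1 120 130 445 s [-31.   27.8  34.8] t [-18.3  -1.   18.4]
w1 130 145 1272 s [-24.5   0.8  23.7] t [-17.1   0.2  17.1]
(392, 235) 606 ((393.6610107421875, 237.08177185058594), (105.6360092163086, 65.59561920166016), 87.20123291015625)
(392, 235) 2405 ((392.5412292480469, 232.88687133789062), (104.33519744873047, 67.32464599609375), 86.91107940673828)
(465, 425) 823 ((465.5771179199219, 426.43414306640625), (125.35067749023438, 75.43024444580078), 82.28106689453125)
(465, 425) 4537 ((464.5576171875, 427.2913513183594), (129.17645263671875, 75.8519287109375), 79.6775131225586)
```

```bash
python3 -c "
from h import *
go(519.7,262,180,1.872)"
```

```text
pos [501.8 260.  400.4] yaw 1.87 op 85.7 clk 2.55 q [ 0.34  0.31  0.41  1.67 -0.    1.61] F [ 0.2 -0.1  0.1] | cm [-0.33  1.78 22.04] turn -0.002
```

{"api": "send_rows", "payload": {
  "deltas": [
    {"jaw": 1,"x": -0.33,"y": 1.78,"z": 0,"turn": 0},
    {"jaw": 1,"x": -0.33,"y": 1.78,"z": 4,"turn": 0},
    {"jaw": 1,"x": -0.33,"y": 1.78,"z": 8,"turn": 0},
    {"jaw": 1,"x": -0.33,"y": 1.78,"z": 12,"turn": 0},
    {"jaw": 1,"x": -0.33,"y": 1.78,"z": 16,"turn": 0},
    {"jaw": 1,"x": -0.33,"y": 1.78,"z": 19,"turn": 0},
    {"jaw": 1,"x": -0.33,"y": 1.78,"z": 21,"turn": 0},
    {"jaw": 1,"x": -0.33,"y": 1.78,"z": 22,"turn": 0},
    {"jaw": 1,"x": -0.33,"y": 1.78,"z": 22,"turn": 0},
    {"jaw": 1,"x": -0.33,"y": 1.78,"z": 22,"turn": 0}
  ]
}}

```text
clock: 3.55
position: [520.8, 262.7, 181.7]
eef_rot: [0.001, 0.594, 0.805, 0.001]
ft_force: [0.1, 0.8, 0.4]
opening: 85.4
gripper_force: 0.0
```

Run:
```python
from stack import *
go(519.7,262,108,1.872)
m,p,d=snap('wrist'); save('w2',p); np.savez('w2',p=p,d=d,**m)
measure(m,p,d,[('y',110,150),('a',105,150),('r',60,80),('w',30,46)])
```

```text
pos [520.8 262.7 181.7] yaw 1.87 op 85.4 clk 3.55 q [ 0.33  0.36 -0.06  1.15 -0.    1.6 ] F [0.1 0.8 0.4] | cm [-0.03 -0.14  7.37] turn -0.002
y 110 150 [ 285  222   66   99 6277] [126.2 134.1 137.6] [518.7 265.4] [35.3 57.9] 1.866
a 105 150 [ 284  205   69  117 7526] [114.9 133.3 137.5] [518.2 267.1] [37.7 63.8] 1.846
r 60 80 [ 297  181   63   69 1128] [68.5 70.2 71.4] [519.3 284.1] [43.3 47. ] 1.792
w 30 46 [ 302  150   85  130 2704] [36.7 38.  39.3] [526.9 276.1] [62.3 93.9] 1.598
w 30 46 [269 246  18  67 602] [36.9 38.  39. ] [499.9 211. ] [15.1 61.4] 1.83
```

View pics/w2.png

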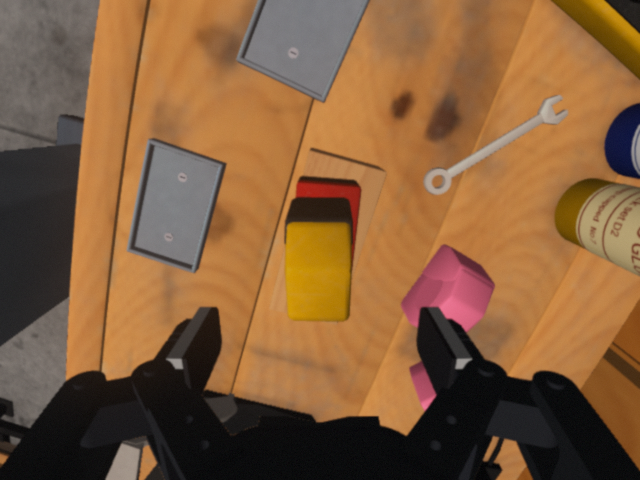

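The tape is centred between the fingers at column 319. The pink look-alike at (450,285) is clear of the right finger. Descending to grip.

{"api": "send_rows", "payload": {
  "deltas": [
    {"jaw": 1,"x": 0,"y": -0.1,"z": 2,"turn": 0},
    {"jaw": 1,"x": 0,"y": -0.1,"z": 4,"turn": 0},
    {"jaw": 1,"x": 0,"y": -0.1,"z": 6,"turn": 0},
    {"jaw": 1,"x": 0,"y": -0.1,"z": 7.4,"turn": 0},
    {"jaw": 1,"x": 0,"y": -0.1,"z": 7.4,"turn": 0},
    {"jaw": 0.35,"x": 0,"y": -0.1,"z": 7.4,"turn": 0},
    {"jaw": 0.3,"x": 0,"y": -0.1,"z": 7.4,"turn": 0},
    {"jaw": 0.3,"x": 0,"y": -0.1,"z": 7.4,"turn": 0},
    {"jaw": 0.3,"x": 0,"y": -0.1,"z": 7.4,"turn": 0},
    {"jaw": 0.3,"x": 0,"y": -0.1,"z": 7.4,"turn": 0},
    {"jaw": 0.3,"x": 0,"y": -0.1,"z": 7.4,"turn": 0}
  ]
}}

```text
clock: 4.7
position: [520.3, 263.3, 107.6]
eef_rot: [0.001, 0.594, 0.805, 0.001]
ft_force: [0.0, -0.5, 6.3]
opening: 35.3
gripper_force: 59.7
```

{"api": "send_rows", "payload": {
  "deltas": [
    {"jaw": 0.3,"x": 0,"y": 0,"z": -0.5,"turn": 0},
    {"jaw": 0.3,"x": 0,"y": 0,"z": -1.5,"turn": 0},
    {"jaw": 0.3,"x": 0,"y": 0,"z": -3,"turn": 0},
    {"jaw": 0.3,"x": 0,"y": 0,"z": -5,"turn": 0},
    {"jaw": 0.3,"x": 0,"y": 0,"z": -7,"turn": 0},
    {"jaw": 0.3,"x": 0,"y": 0,"z": -9,"turn": 0},
    {"jaw": 0.3,"x": 0,"y": 0,"z": -10,"turn": 0},
    {"jaw": 0.3,"x": 0,"y": 0,"z": -10,"turn": 0}
  ]
}}

```text
clock: 5.5
position: [519.9, 263.2, 207.8]
eef_rot: [0.001, 0.593, 0.805, 0.001]
ft_force: [-0.2, -0.1, -2.9]
opening: 35.2
gripper_force: 60.2
```

Run:
```python
from stack import *
go(393,235.5,140,1.522)
m,p,d=snap('wrist'); save('w3',p); np.savez('w3',p=p,d=d,**m)
measure(m,p,d,[('y',110,290),('r',60,80),('w',30,46)])
C=cloud(m,d); hsv=cv2.cvtColor(p,cv2.COLOR_RGB2HSV)
for c in((392,235),(465,425)):
    q=(hsv[...,1]<70)&(hsv[...,2]>60)&(np.hypot(C[...,0]-c[0],C[...,1]-c[1])<90)&(C[...,2]<20)&(C[...,2]>9.5)
    print(c,q.sum(),cv2.minAreaRect(C[q][:,:2].astype(np.float32)))
```

```text
pos [519.9 263.2 207.8] yaw 1.871 op 35.2 clk 5.5 q [ 0.33  0.34 -0.02  1.21 -0.    1.6 ] F [-0.2 -0.1 -2.9] | cm [  1.11 -12.96   6.74] turn 0.349
y 110 290 [  263   282   110   142 13952] [226.2 234.3 237.8] [517.3 267.3] [38.6 53.7] 1.844
r 60 80 [ 297  176   60   53 2861] [69.  70.4 71.5] [518.4 287.2] [40.9 43.5] 0.217
w 30 46 [ 303  149   79   86 2118] [36.7 38.1 39.3] [526.  292.8] [60.1 63.2] 0.032
(392, 235) 1511 ((394.1952209472656, 237.0159149169922), (106.12696075439453, 66.55733489990234), 87.52325439453125)
(465, 425) 1255 ((463.2875671386719, 408.2774658203125), (89.30479431152344, 75.577392578125), 82.41776275634766)
```

View pics/w3.png

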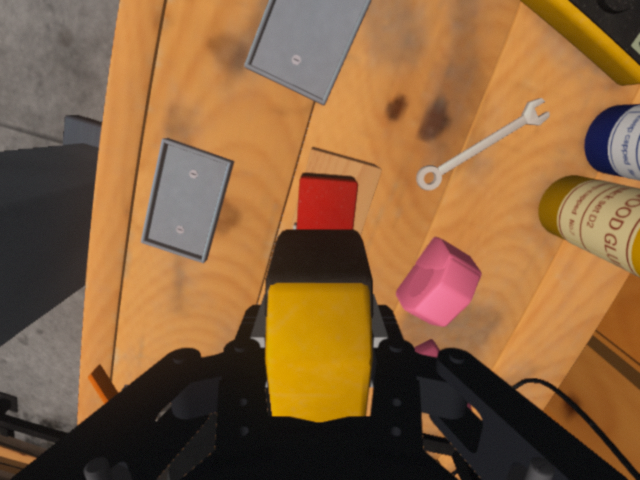

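The tape lifted cleanly, and the case at (327,200) stayed put. Moving over the small tray.

{"api": "send_rows", "payload": {
  "deltas": [
    {"jaw": 0.3,"x": 0.3,"y": -3,"z": 0,"turn": 0.08},
    {"jaw": 0.3,"x": 0.6,"y": -6,"z": 0,"turn": 0.16},
    {"jaw": 0.3,"x": 0.9,"y": -9,"z": 0,"turn": 0.24},
    {"jaw": 0.3,"x": 1.2,"y": -12,"z": 0,"turn": 0.346},
    {"jaw": 0.3,"x": 1.2,"y": -12.9,"z": 2,"turn": 0.346},
    {"jaw": 0.3,"x": 1.2,"y": -12.9,"z": 5,"turn": 0.346},
    {"jaw": 0.3,"x": 1.2,"y": -12.9,"z": 8,"turn": 0.346},
    {"jaw": 0.3,"x": 1.2,"y": -12.9,"z": 11,"turn": 0.346},
    {"jaw": 0.3,"x": 1.2,"y": -12.9,"z": 13,"turn": 0.346},
    {"jaw": 0.3,"x": 1.2,"y": -12.9,"z": 14,"turn": 0.346},
    {"jaw": 0.3,"x": 1.2,"y": -12.9,"z": 14,"turn": 0.346},
    {"jaw": 0.3,"x": 1.2,"y": -12.9,"z": 14,"turn": 0.346}
  ]
}}

```text
clock: 6.75
position: [392.6, 236.3, 66.5]
eef_rot: [0.0, 0.723, 0.691, -0.0]
ft_force: [-0.2, 0.9, -3.2]
opening: 35.1
gripper_force: 61.0
```

Run:
```python
from stack import *
go(393.7,236.5,41.5,1.525)
m,p,d=snap('wrist'); save('w4',p)
```

```text
pos [392.6 236.3  66.5] yaw 1.525 op 35.1 clk 6.75 q [ 0.37  0.24 -0.55  0.79 -0.    1.98] F [-0.2  0.9 -3.2] | cm [0.03 0.11 2.5 ] turn -0.0
```

View pics/w4.png

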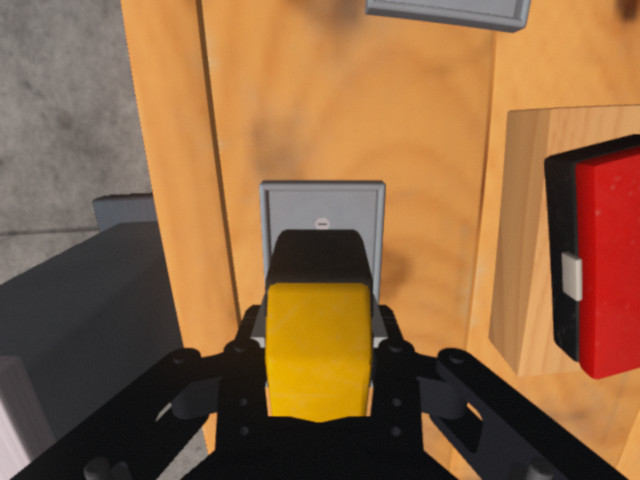

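The tape is over its tray: tray centre column 322, tape column 319. It is aligned, and nothing is near the fingers. Lowering.

{"api": "send_rows", "payload": {
  "deltas": [
    {"jaw": 0.3,"x": 0,"y": 0.1,"z": 0.8,"turn": 0},
    {"jaw": 0.3,"x": 0,"y": 0.1,"z": 1.4,"turn": 0},
    {"jaw": 0.3,"x": 0,"y": 0.1,"z": 1.8,"turn": 0},
    {"jaw": 0.3,"x": 0,"y": 0.1,"z": 2.1,"turn": 0},
    {"jaw": 0.3,"x": 0,"y": 0.1,"z": 2.3,"turn": 0},
    {"jaw": 0.3,"x": 0,"y": 0.1,"z": 2.45,"turn": 0},
    {"jaw": 0.3,"x": 0,"y": 0.1,"z": 2.45,"turn": 0},
    {"jaw": 0.3,"x": 0,"y": 0.1,"z": 2.45,"turn": 0}
  ]
}}

```text
clock: 7.6
position: [393.5, 236.3, 41.8]
eef_rot: [0.0, 0.723, 0.691, 0.0]
ft_force: [-0.1, -0.5, -3.5]
opening: 35.4
gripper_force: 61.1
```

{"api": "send_rows", "payload": {
  "deltas": [
    {"jaw": 0.3,"x": 0,"y": 0,"z": 0.05,"turn": 0},
    {"jaw": 0.3,"x": 0,"y": 0,"z": 0.1,"turn": 0},
    {"jaw": 0.3,"x": 0,"y": 0,"z": 0.1,"turn": 0}
  ]
}}

```text
clock: 7.9
position: [393.6, 236.3, 41.3]
eef_rot: [0.0, 0.723, 0.691, 0.0]
ft_force: [-1.4, -1.7, 3.3]
opening: 35.3
gripper_force: 61.8
```

Contact is made: the vertical force is now +3.3 N where it was -3.5 N. Releasing by opening first, then rising.

{"api": "send_rows", "payload": {
  "deltas": [
    {"jaw": 0.5,"x": 0,"y": 0,"z": 0,"turn": 0},
    {"jaw": 0.7,"x": 0,"y": 0,"z": 0,"turn": 0},
    {"jaw": 0.8,"x": 0,"y": 0,"z": 0,"turn": 0},
    {"jaw": 0.8,"x": 0,"y": 0,"z": 0,"turn": 0},
    {"jaw": 0.8,"x": 0,"y": 0,"z": 0,"turn": 0},
    {"jaw": 0.8,"x": 0,"y": 0,"z": -2,"turn": 0},
    {"jaw": 0.8,"x": 0,"y": 0,"z": -6,"turn": 0},
    {"jaw": 0.8,"x": 0,"y": 0,"z": -10,"turn": 0},
    {"jaw": 0.8,"x": 0,"y": 0,"z": -15,"turn": 0},
    {"jaw": 0.8,"x": 0,"y": 0,"z": -20,"turn": 0},
    {"jaw": 0.8,"x": 0,"y": 0,"z": -20,"turn": 0},
    {"jaw": 0.8,"x": 0,"y": 0,"z": -20,"turn": 0}
  ]
}}

```text
clock: 9.1
position: [394.4, 236.6, 242.2]
eef_rot: [0.001, 0.723, 0.691, 0.002]
ft_force: [-0.7, -0.9, -0.4]
opening: 68.5
gripper_force: 0.0
```

Run:
```python
from stack import *
go(516,258,200,1.872)
m,p,d=snap('wrist'); save('w5',p); np.savez('w5',p=p,d=d,**m)
measure(m,p,d,[('y',40,80),('a',45,78),('r',62,78),('w',30,46)])
C=cloud(m,d); hsv=cv2.cvtColor(p,cv2.COLOR_RGB2HSV)
for nm,z in(('case',(62,78)),('blk',(34,42))):
    q=(abs(C[...,0]-520)<70)&(abs(C[...,1]-260)<90)&(C[...,2]>z[0])&(C[...,2]<z[1]); print(nm,cv2.minAreaRect(C[q][:,:2].astype(np.float32)))
```

```text
pos [394.4 236.6 242.2] yaw 1.525 op 68.5 clk 9.1 q [ 0.37  0.09 -0.25  1.22 -0.    1.98] F [-0.7 -0.9 -0.4] | cm [ 2.69 12.04  4.27] turn -0.347
y 40 80 [ 296  185   40   67 2530] [59.3 67.6 71.2] [391.1 234.4] [34.8 66.8] 1.516
a 45 78 [ 425  128   73  121 6543] [54.7 70.2 71.6] [523.2 258.2] [48.1 99.9] 1.786
a 45 78 [ 547  165   51   74 2366] [46.9 61.  66.7] [641.6 238.9] [31.2 69.6] 1.35
a 45 78 [ 295  179   42   73 2912] [53.4 66.9 71.1] [391.8 236. ] [37.4 71. ] 1.531
r 62 78 [ 431  130   66  118 5724] [68.  70.4 71.7] [524.1 258.5] [44.3 99. ] 1.792
w 30 46 [ 422  113   71  148 3297] [34. 38. 41.] [526.7 253.3] [ 65.1 140.2] 1.604
case ((523.222900390625, 258.13995361328125), (48.09117126464844, 99.77070617675781), 12.317456245422363)
blk ((527.0311889648438, 253.30575561523438), (64.48590850830078, 140.2180938720703), 1.901625633239746)
```

View pics/w5.png

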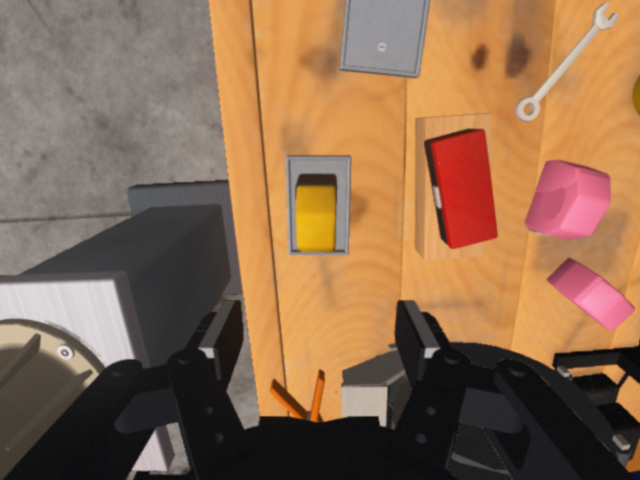

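The tape is in its tray at (318,210). The case is at (462,188), with its clasp at (437,197) on the robot side. I'll locate the clasp along the case so the pads avoid it.

Run:
```python
from h import *
z=np.load('w5.npz'); m={k:z[k] for k in('camera_matrix','k1','R','t')}; p,d=z['p'],z['d']
C=cloud(m,d); hsv=cv2.cvtColor(p,cv2.COLOR_RGB2HSV)
a=1.786; ax=np.array([np.cos(a),np.sin(a)]); pr=np.array([np.sin(a),-np.cos(a)]); c0=np.array([523.2,258.1]); D=C[...,:2]-c0; s=D@ax;t=D@pr
q=(abs(s)<50)&(t<-10)&(t>-32)&(hsv[...,1]<70)&(hsv[...,2]>120)&(C[...,2]>40)
print(q.sum(),[np.percentile(v[q],[2,50,98]).round(1) for v in(s,t,C[...,2])])
for lo,hi in((40,50),(50,60),(60,68),(68,73)):
    q=(abs(s)<60)&(abs(t)<30)&(C[...,2]>lo)&(C[...,2]<hi); print(lo,hi,q.sum(),np.percentile(s[q],[1,99]).round(1),np.percentile(t[q],[1,99]).round(1))
P=c0+18*ax+1.5*pr; print(P); go(*P,150,a)
```

```text
101 [array([-9.7,  0.1,  8.8]), array([-23.9, -23.1, -21.1]), array([56.7, 62.3, 64.4])]
40 50 304 [-46.6  52.7] [-21.9  20. ]
50 60 424 [-46.8  49.9] [-23.8  19.4]
60 68 421 [-46.9  49.8] [-23.8  18. ]
68 73 5535 [-48.   48.4] [-20.1  23.1]
[520.82156404 276.00511219]
pos [393.4 236.2 240.7] yaw 1.525 op 68.2 clk 9.15 q [ 0.37  0.09 -0.26  1.22 -0.    1.98] F [-0.   0.5 -0.7] | cm [ 4.56 12.54  9.07] turn -0.261
```

{"api": "send_rows", "payload": {
  "deltas": [
    {"jaw": 1,"x": 1.6,"y": 4,"z": 0,"turn": -0.1},
    {"jaw": 1,"x": 3.2,"y": 8,"z": 0,"turn": -0.2},
    {"jaw": 1,"x": 4.95,"y": 12.45,"z": 0,"turn": -0.261},
    {"jaw": 1,"x": 4.95,"y": 12.45,"z": 3,"turn": -0.261},
    {"jaw": 1,"x": 4.95,"y": 12.45,"z": 6,"turn": -0.261},
    {"jaw": 1,"x": 4.95,"y": 12.45,"z": 9,"turn": -0.261},
    {"jaw": 1,"x": 4.95,"y": 12.45,"z": 12,"turn": -0.261},
    {"jaw": 1,"x": 4.95,"y": 12.45,"z": 13.5,"turn": -0.261},
    {"jaw": 1,"x": 4.95,"y": 12.45,"z": 14,"turn": -0.261},
    {"jaw": 1,"x": 4.95,"y": 12.45,"z": 14,"turn": -0.261},
    {"jaw": 1,"x": 4.95,"y": 12.45,"z": 14,"turn": -0.261}
  ]
}}

```text
clock: 10.25
position: [520.3, 280.0, 101.0]
eef_rot: [0.0, 0.627, 0.779, 0.0]
ft_force: [1.0, -0.6, 0.4]
opening: 85.8
gripper_force: 0.0
```

```bash
python3 -c "
from stack import *
go(520,279.9,67,1.786)
m,p,d=snap('wrist'); measure(m,p,d,[('r',62,78)])"
```

```text
pos [520.3 280.  101. ] yaw 1.786 op 85.8 clk 10.25 q [ 0.36  0.43 -0.17  0.98 -0.    1.71] F [ 1.  -0.6  0.4] | cm [-0.   -0.03  3.4 ] turn -0.0
r 62 78 [  274   240    92   169 14086] [69.1 70.4 71.4] [524.7 258.7] [44.5 99.3] 1.79
```

{"api": "send_rows", "payload": {
  "deltas": [
    {"jaw": 1,"x": 0,"y": 0,"z": 1.2,"turn": 0},
    {"jaw": 1,"x": 0,"y": 0,"z": 2.4,"turn": 0},
    {"jaw": 1,"x": 0,"y": 0,"z": 3.2,"turn": 0},
    {"jaw": 1,"x": 0,"y": 0,"z": 3.4,"turn": 0},
    {"jaw": 1,"x": 0,"y": 0,"z": 3.4,"turn": 0},
    {"jaw": 0.4,"x": 0,"y": 0,"z": 3.4,"turn": 0},
    {"jaw": 0.4,"x": 0,"y": 0,"z": 3.4,"turn": 0},
    {"jaw": 0.4,"x": 0,"y": 0,"z": 3.4,"turn": 0},
    {"jaw": 0.4,"x": 0,"y": 0,"z": 3.4,"turn": 0},
    {"jaw": 0.4,"x": 0,"y": 0,"z": 3.4,"turn": 0}
  ]
}}

```text
clock: 11.3
position: [520.7, 280.2, 67.5]
eef_rot: [0.0, 0.627, 0.779, 0.001]
ft_force: [0.7, 0.1, 4.1]
opening: 43.5
gripper_force: 63.7
```

{"api": "send_rows", "payload": {
  "deltas": [
    {"jaw": 0.4,"x": 0,"y": 0,"z": -0.5,"turn": 0},
    {"jaw": 0.4,"x": 0,"y": 0,"z": -1.5,"turn": 0},
    {"jaw": 0.4,"x": 0,"y": 0,"z": -3,"turn": 0},
    {"jaw": 0.4,"x": 0,"y": 0,"z": -5,"turn": 0},
    {"jaw": 0.4,"x": 0,"y": 0,"z": -7,"turn": 0},
    {"jaw": 0.4,"x": 0,"y": 0,"z": -9,"turn": 0},
    {"jaw": 0.4,"x": 0,"y": 0,"z": -10,"turn": 0},
    {"jaw": 0.4,"x": 0,"y": 0,"z": -10,"turn": 0}
  ]
}}

```text
clock: 12.1
position: [521.0, 280.2, 168.5]
eef_rot: [0.001, 0.627, 0.779, 0.001]
ft_force: [-0.4, -0.0, -3.5]
opening: 44.1
gripper_force: 63.0
```

Run:
```python
from stack import *
m,p,d=snap('wrist'); save('w6',p); np.savez('w6',p=p,d=d,**m)
C=cloud(m,d); hsv=cv2.cvtColor(p,cv2.COLOR_RGB2HSV)
q=(hsv[...,1]<70)&(hsv[...,2]>60)&(np.hypot(C[...,0]-465,C[...,1]-426)<90)&(C[...,2]<20)&(C[...,2]>9.5)
c,sz,an=cv2.minAreaRect(C[q][:,:2].astype(np.float32)); print(q.sum(),c,sz,an)
H,S=hsv[...,0].astype(int),hsv[...,1]; r=((H<6)|(H>174))&(S>150)&(C[...,2]>100)&(np.hypot(C[...,0]-520,C[...,1]-265)<90)
Q=C[r]; print('case red',r.sum(),np.percentile(Q[:,2],[2,50,98]),cv2.minAreaRect(Q[:,:2].astype(np.float32)), np.linalg.lstsq(np.c_[Q[:,:2]-Q[:,:2].mean(0),np.ones(len(Q))],Q[:,2],rcond=None)[0])
measure(m,p,d,[('w',30,46),('a',34,42)])
go(465,426,120,1.436)
```

```text
1658 (463.4425964355469, 409.25457763671875) (91.07553100585938, 75.90482330322266) 82.49630737304688
case red 16135 [165.63635396 171.33043781 172.6872668 ] ((521.8868408203125, 271.57122802734375), (45.78337478637695, 74.03763580322266), 12.973727226257324) [-8.60413758e-04 -6.73183182e-03  1.71484038e+02]
w 30 46 [ 284  175   94   75 5552] [36.8 38.  39.1] [526.5 294.5] [58.2 62.2] 0.034
w 30 46 [ 128  205   55   98 1040] [30.9 38.1 45.2] [407.1 242.6] [33.4 79.5] 1.983
a 34 42 [ 284  176   94   74 5490] [36.8 38.  39.1] [526.5 294.5] [58.1 62.2] 0.035
a 34 42 [130 207  51  93 514] [34.5 38.  41.6] [407.1 242.9] [33.  78.2] 1.988
a 34 42 [414 269  61  72 450] [34.4 37.9 41.6] [629.2 243.4] [14.3 72. ] 1.162
pos [520.3 280.  167.1] yaw 1.786 op 43.6 clk 12.15 q [ 0.36  0.38 -0.07  1.12 -0.    1.71] F [-0.3  0.1 -2.8] | cm [15.45 -2.29  4.71] turn 0.35
```

View pics/w6.png

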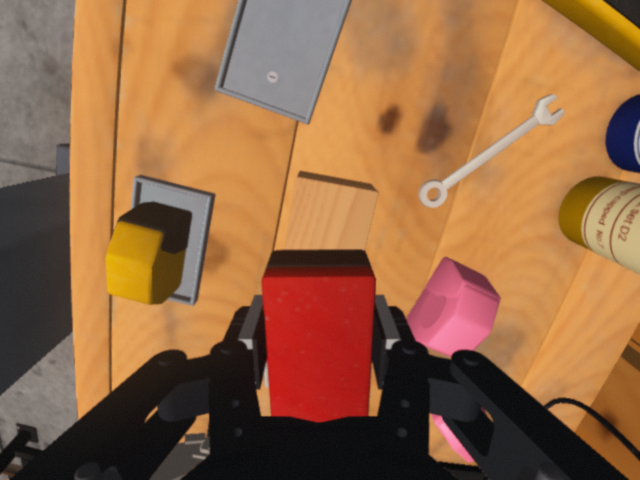

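The case is held level (tilt about 0.007) and the block has not moved. Carrying it over the medium tray at (285,50).

{"api": "send_rows", "payload": {
  "deltas": [
    {"jaw": 0.4,"x": 2,"y": -0.2,"z": 0,"turn": 0.05},
    {"jaw": 0.4,"x": 5,"y": -0.5,"z": 0,"turn": 0.12},
    {"jaw": 0.4,"x": 9,"y": -0.8,"z": 0,"turn": 0.2},
    {"jaw": 0.4,"x": 13,"y": -1.1,"z": 0,"turn": 0.28},
    {"jaw": 0.4,"x": 16,"y": -1.3,"z": 0,"turn": 0.348},
    {"jaw": 0.4,"x": 17.5,"y": -1.36,"z": 1,"turn": 0.348},
    {"jaw": 0.4,"x": 17.5,"y": -1.36,"z": 4,"turn": 0.348},
    {"jaw": 0.4,"x": 17.5,"y": -1.36,"z": 7,"turn": 0.348},
    {"jaw": 0.4,"x": 17.5,"y": -1.36,"z": 9,"turn": 0.348},
    {"jaw": 0.4,"x": 17.5,"y": -1.36,"z": 9.5,"turn": 0.348},
    {"jaw": 0.4,"x": 17.5,"y": -1.36,"z": 9.5,"turn": 0.348},
    {"jaw": 0.4,"x": 17.5,"y": -1.36,"z": 9.5,"turn": 0.348}
  ]
}}

```text
clock: 13.35
position: [470.1, 447.9, 72.3]
eef_rot: [0.0, 0.753, 0.659, 0.0]
ft_force: [0.8, -0.3, -2.5]
opening: 43.6
gripper_force: 62.8
```

Run:
```python
from stack import *
m,p,d=snap('wrist'); save('w7',p); np.savez('w7',p=p,d=d,**m)
C=cloud(m,d); hsv=cv2.cvtColor(p,cv2.COLOR_RGB2HSV)
q=(hsv[...,1]<70)&(hsv[...,2]>60)&(np.hypot(C[...,0]-465,C[...,1]-426)<90)&(C[...,2]<20)&(C[...,2]>9.5)
c,sz,an=cv2.minAreaRect(C[q][:,:2].astype(np.float32)); print(q.sum(),c,sz,an)
go(469.7,447.8,33,1.438)
```

```text
2326 (465.91278076171875, 426.87432861328125) (126.19338989257812, 75.58860778808594) 82.63551330566406
pos [470.4 448.3  73. ] yaw 1.438 op 43.6 clk 13.4 q [ 0.64  0.55 -0.03  0.98 -0.    2.34] F [ 0.8  0.2 -3.3] | cm [-0.06 -0.07  4.  ] turn -0.0
```

View pics/w7.png

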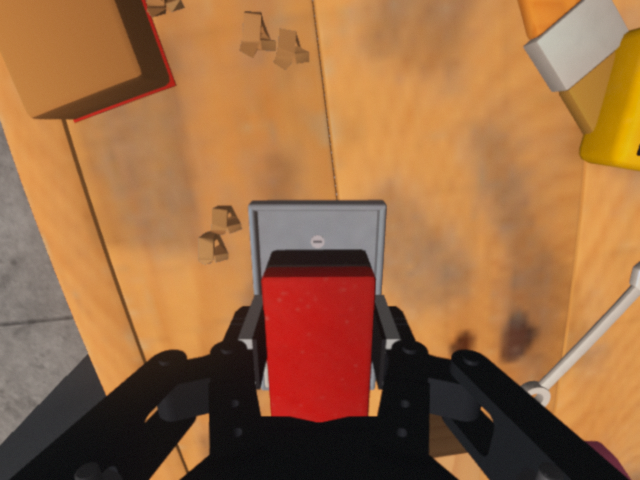

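The case is centred over its tray (case column 319, tray column 318). Lowering.

{"api": "send_rows", "payload": {
  "deltas": [
    {"jaw": 0.4,"x": 0,"y": 0,"z": 1.2,"turn": 0},
    {"jaw": 0.4,"x": 0,"y": 0,"z": 2.2,"turn": 0},
    {"jaw": 0.4,"x": 0,"y": 0,"z": 3,"turn": 0},
    {"jaw": 0.4,"x": 0,"y": 0,"z": 3.4,"turn": 0},
    {"jaw": 0.4,"x": 0,"y": 0,"z": 3.6,"turn": 0},
    {"jaw": 0.4,"x": 0,"y": 0,"z": 3.8,"turn": 0},
    {"jaw": 0.4,"x": 0,"y": 0,"z": 3.9,"turn": 0},
    {"jaw": 0.4,"x": 0,"y": 0,"z": 3.9,"turn": 0}
  ]
}}

```text
clock: 14.2
position: [469.5, 448.1, 33.6]
eef_rot: [0.0, 0.753, 0.659, 0.0]
ft_force: [-2.2, -1.3, 2.3]
opening: 43.9
gripper_force: 63.4
```

{"api": "send_rows", "payload": {
  "deltas": [
    {"jaw": 0.6,"x": 0,"y": 0,"z": 0,"turn": 0},
    {"jaw": 0.7,"x": 0,"y": 0,"z": 0,"turn": 0},
    {"jaw": 0.8,"x": 0,"y": 0,"z": 0,"turn": 0},
    {"jaw": 0.8,"x": 0,"y": 0,"z": 0,"turn": 0},
    {"jaw": 0.8,"x": 0,"y": 0,"z": 0,"turn": 0},
    {"jaw": 1,"x": 0,"y": 0,"z": -2,"turn": 0},
    {"jaw": 1,"x": 0,"y": 0,"z": -6,"turn": 0},
    {"jaw": 1,"x": 0,"y": 0,"z": -10,"turn": 0},
    {"jaw": 1,"x": 0,"y": 0,"z": -15,"turn": 0},
    {"jaw": 1,"x": 0,"y": 0,"z": -20,"turn": 0},
    {"jaw": 1,"x": 0,"y": 0,"z": -20,"turn": 0},
    {"jaw": 1,"x": 0,"y": 0,"z": -20,"turn": 0}
  ]
}}

```text
clock: 15.4
position: [470.3, 448.6, 234.6]
eef_rot: [0.0, 0.753, 0.659, 0.002]
ft_force: [0.1, 0.1, -0.5]
opening: 85.3
gripper_force: 0.0
```

Run:
```python
from stack import *
m,p,d=snap('wrist'); save('w8',p); np.savez('w8',p=p,d=d,**m)
measure(m,p,d,[('r',25,45),('a',27,60),('a',34,42)])
m,p,d=snap('scene'); save('s8',p)
measure(m,p,d,[('r',25,45),('w',30,46),('a',35,42)])
go(527,253.3,150,1.604)
```

```text
r 25 45 [ 294  186   47   98 4345] [35.  36.4 37.6] [466.  426.5] [44.1 99.1] 1.44
a 27 60 [472 137  36  14 356] [28.7 33.4 36.9] [635.9 494.5] [12.2 29.4] 3.029
a 27 60 [ 292  186   49   98 4508] [34.6 36.4 37.6] [464.6 426.8] [47.5 99.4] 1.458
a 27 60 [ 357  314   66  110 5613] [35.9 38.  39.1] [527.9 253.1] [ 62.9 141.8] 1.6
a 27 60 [480 340  29  31 469] [29.  45.3 57.8] [641.8 268.6] [17.5 17.8] 2.995
a 27 60 [ 254  367   43   51 1073] [28.9 45.8 59. ] [392.9 238.3] [38.6 71.7] 1.543
a 34 42 [ 294  187   47   97 4359] [35.1 36.4 37.6] [466.  426.5] [44.6 99. ] 1.446
a 34 42 [ 357  317   66  107 5398] [36.8 38.  39.1] [527.9 253.1] [ 62.8 141.7] 1.6
r 25 45 [ 267  377   45   51 1131] [31.7 36.1 39. ] [465.3 428.3] [44.4 99. ] 1.446
w 30 46 [300 299  20  23 318] [34.6 37.6 40.3] [520.7 212. ] [45.4 56. ] 1.617
w 30 46 [271 333  28  22 287] [32.6 37.2 40.3] [525.8 310.1] [34.2 62.6] 0.007
a 35 42 [300 299  20  23 294] [35.6 37.8 40.3] [520.6 212. ] [45.2 56.2] 1.624
a 35 42 [271 333  28  21 241] [35.3 37.7 40.3] [529.9 317.6] [30.2 68.3] 2.763
a 35 42 [268 376  44  50 831] [35.2 36.7 39.2] [465.6 427.9] [45.2 99.4] 1.451
pos [468.9 447.6 231.3] yaw 1.438 op 85.7 clk 15.5 q [ 0.64  0.47  0.23  1.33 -0.    2.34] F [-0.2 -0.  -0.3] | cm [-18.47   8.34   8.15] turn -0.166
```

The case is flat in its tray: body centre (466,426.5), top at 36.4. Moving to the block.

{"api": "send_rows", "payload": {
  "deltas": [
    {"jaw": 1,"x": -5,"y": 2.3,"z": 0,"turn": -0.06},
    {"jaw": 1,"x": -9,"y": 4.1,"z": 0,"turn": -0.12},
    {"jaw": 1,"x": -13,"y": 6,"z": 0,"turn": -0.166},
    {"jaw": 1,"x": -17,"y": 7.8,"z": 0,"turn": -0.166},
    {"jaw": 1,"x": -18.5,"y": 8.4,"z": 2,"turn": -0.166},
    {"jaw": 1,"x": -18.5,"y": 8.4,"z": 6,"turn": -0.166},
    {"jaw": 1,"x": -18.5,"y": 8.4,"z": 10,"turn": -0.166},
    {"jaw": 1,"x": -18.5,"y": 8.4,"z": 13,"turn": -0.166},
    {"jaw": 1,"x": -18.5,"y": 8.4,"z": 14,"turn": -0.166},
    {"jaw": 1,"x": -18.5,"y": 8.4,"z": 14,"turn": -0.166},
    {"jaw": 1,"x": -18.5,"y": 8.4,"z": 14,"turn": -0.166}
  ]
}}

```text
clock: 16.6
position: [528.5, 253.7, 93.3]
eef_rot: [0.0, 0.695, 0.719, 0.0]
ft_force: [0.3, -1.7, -0.6]
opening: 85.2
gripper_force: 0.0
```

Run:
```python
from stack import *
m,p,d=snap('wrist'); save('w9',p); np.savez('w9',p=p,d=d,**m)
measure(m,p,d,[('w',34,42)])
go(527.6,253.2,31,1.602)
```

```text
w 34 42 [  258   151   122   228 25035] [37.1 38.1 39.1] [528.  252.6] [ 62.5 140.6] 1.604
w 34 42 [  51  234   78  120 1227] [34.5 38.1 41.6] [406.9 242.1] [32.5 79.6] 1.972
pos [529.2 253.9  94.1] yaw 1.604 op 85.6 clk 16.65 q [ 0.31  0.42 -0.19  0.96 -0.    1.85] F [-0.3  0.6  0.5] | cm [-0.07 -0.17  6.31] turn 0.002
```

View pics/w9.png

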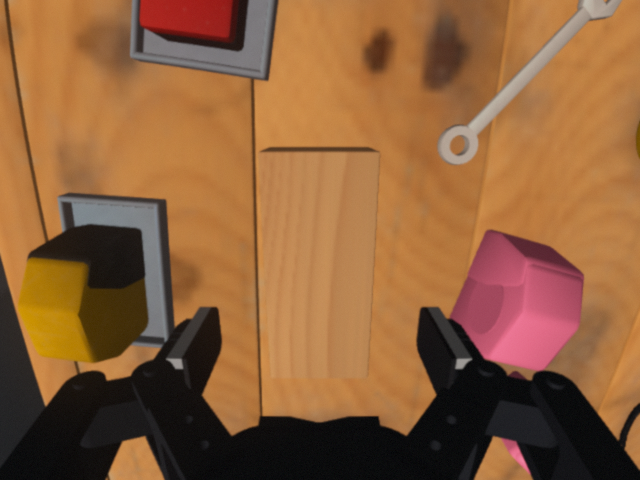

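The block at (318,265) is centred between the fingers, and the pink thing at (520,300) is clear. Descending to grip.

{"api": "send_rows", "payload": {
  "deltas": [
    {"jaw": 1,"x": 0,"y": -0.12,"z": 1.5,"turn": 0},
    {"jaw": 1,"x": 0,"y": -0.12,"z": 3.5,"turn": 0},
    {"jaw": 1,"x": 0,"y": -0.12,"z": 5,"turn": 0},
    {"jaw": 1,"x": 0,"y": -0.12,"z": 6,"turn": 0},
    {"jaw": 1,"x": 0,"y": -0.12,"z": 6.2,"turn": 0},
    {"jaw": 1,"x": 0,"y": -0.12,"z": 6.2,"turn": 0},
    {"jaw": 0.55,"x": 0,"y": -0.12,"z": 6.2,"turn": 0},
    {"jaw": 0.55,"x": 0,"y": -0.12,"z": 6.2,"turn": 0},
    {"jaw": 0.55,"x": 0,"y": -0.12,"z": 6.2,"turn": 0},
    {"jaw": 0.55,"x": 0,"y": -0.12,"z": 6.2,"turn": 0},
    {"jaw": 0.55,"x": 0,"y": -0.12,"z": 6.2,"turn": 0}
  ]
}}

```text
clock: 17.75
position: [528.0, 253.8, 32.2]
eef_rot: [0.001, 0.695, 0.719, 0.001]
ft_force: [-0.7, 0.9, 6.1]
opening: 60.6
gripper_force: 67.4
```

{"api": "send_rows", "payload": {
  "deltas": [
    {"jaw": 0.55,"x": 0,"y": 0,"z": -0.5,"turn": 0},
    {"jaw": 0.55,"x": 0,"y": 0,"z": -2,"turn": 0},
    {"jaw": 0.55,"x": 0,"y": 0,"z": -5,"turn": 0},
    {"jaw": 0.55,"x": 0,"y": 0,"z": -9,"turn": 0},
    {"jaw": 0.55,"x": 0,"y": 0,"z": -13,"turn": 0},
    {"jaw": 0.55,"x": 0,"y": 0,"z": -17,"turn": 0},
    {"jaw": 0.55,"x": 0,"y": 0,"z": -21,"turn": 0},
    {"jaw": 0.55,"x": 0,"y": 0,"z": -25,"turn": 0},
    {"jaw": 0.55,"x": 0,"y": 0,"z": -29,"turn": 0},
    {"jaw": 0.55,"x": 0,"y": 0,"z": -33,"turn": 0},
    {"jaw": 0.55,"x": 0,"y": 0,"z": -36,"turn": 0},
    {"jaw": 0.55,"x": 0,"y": 0,"z": -37,"turn": 0}
  ]
}}

```text
clock: 18.95
position: [527.3, 253.5, 404.5]
eef_rot: [0.001, 0.695, 0.719, 0.002]
ft_force: [1.0, -0.2, -2.6]
opening: 60.4
gripper_force: 66.5
```

Run:
```python
from h import *
go(453,-358,402,1.586)
z=np.load('top0.npz'); m={k:z[k] for k in('camera_matrix','k1','R','t')}; C=cloud(m,z['d'])
print('jar lid',np.median(C[205:212,432:440].reshape(-1,3),0),'red bottle',np.median(C[185:190,500:505].reshape(-1,3),0),'toolbox corner',C[255,530],C[185,530])
q=(C[...,2]>40)&(np.hypot(C[...,0]-453,C[...,1]+359)<150)
v,u=np.where(q&(z['d']>0)); P=C[v,u]; print('obstacles within 150 of large tray', len(P), P[np.argsort(np.hypot(P[:,0]-453,P[:,1]+359))[:200:20]].round(0))
```

```text
pos [527.3 253.5 404.5] yaw 1.604 op 60.4 clk 18.95 q [ 0.31  0.35  0.48  1.69 -0.    1.85] F [ 1.  -0.2 -2.6] | cm [-60.88  -9.44   0.14] turn 0.018
jar lid [ 573.81985213 -274.70803967   85.31340949] red bottle [ 614.80204878 -480.65010389   84.99572308] toolbox corner [ 415.93025791 -555.44448643    2.17071515] [ 593.73749667 -535.38881569  145.36017562]
obstacles within 150 of large tray 250 [[ 554. -290.   62.]
 [ 566. -299.   84.]
 [ 551. -272.   57.]
 [ 564. -283.   86.]
 [ 554. -267.   86.]
 [ 457. -220.  239.]
 [ 438. -219.  230.]
 [ 559. -264.   89.]
 [ 455. -215.  239.]
 [ 556. -257.   49.]]
```

The jar is at (574,-275), and the path and tray are clear of it. Carrying the block high past the grinder.

{"api": "send_rows", "payload": {
  "deltas": [
    {"jaw": 0.55,"x": -2,"y": -0.3,"z": 0,"turn": 0},
    {"jaw": 0.55,"x": -5,"y": -0.8,"z": 0,"turn": 0},
    {"jaw": 0.55,"x": -9,"y": -1.4,"z": 0,"turn": 0},
    {"jaw": 0.55,"x": -13,"y": -2,"z": 0,"turn": 0},
    {"jaw": 0.55,"x": -17,"y": -2.6,"z": 0,"turn": 0},
    {"jaw": 0.55,"x": -21,"y": -3.3,"z": 0,"turn": 0},
    {"jaw": 0.55,"x": -25,"y": -3.9,"z": 0,"turn": 0},
    {"jaw": 0.55,"x": -29,"y": -4.5,"z": 0,"turn": 0},
    {"jaw": 0.55,"x": -33,"y": -5.1,"z": 0,"turn": 0},
    {"jaw": 0.55,"x": -37,"y": -5.7,"z": 0,"turn": 0},
    {"jaw": 0.55,"x": -41,"y": -6.4,"z": 0,"turn": 0},
    {"jaw": 0.55,"x": -45,"y": -7,"z": 0,"turn": 0}
  ]
}}

```text
clock: 20.15
position: [470.9, -199.9, 400.6]
eef_rot: [-0.0, 0.695, 0.719, -0.0]
ft_force: [0.4, 0.5, -2.5]
opening: 60.7
gripper_force: 66.3
```

{"api": "send_rows", "payload": {
  "deltas": [
    {"jaw": 0.55,"x": -4,"y": -0.6,"z": 0,"turn": 0},
    {"jaw": 0.55,"x": -8,"y": -1.2,"z": 0,"turn": 0},
    {"jaw": 0.55,"x": -12,"y": -1.9,"z": 0,"turn": 0},
    {"jaw": 0.55,"x": -15,"y": -2.3,"z": 0,"turn": 0},
    {"jaw": 0.55,"x": -16,"y": -2.4,"z": 0,"turn": 0},
    {"jaw": 0.55,"x": -16,"y": -2.4,"z": 0,"turn": 0},
    {"jaw": 0.55,"x": -16,"y": -2.4,"z": 0,"turn": 0}
  ]
}}

```text
clock: 20.85
position: [453.1, -358.4, 400.7]
eef_rot: [-0.001, 0.695, 0.719, 0.0]
ft_force: [0.8, 0.0, -4.1]
opening: 60.5
gripper_force: 66.3
```

```bash
cat > lt.py <<'E'
from stack import *
import sys
m,p,d=snap('wrist'); save(sys.argv[1],p)
C=cloud(m,d); hsv=cv2.cvtColor(p,cv2.COLOR_RGB2HSV)
q=(hsv[...,1]<70)&(hsv[...,2]>60)&(np.hypot(C[...,0]-453,C[...,1]+358)<105)&(C[...,2]<20)&(C[...,2]>-5)
for k in(q,q&(C[...,2]>9.5)):
    print(k.sum(),cv2.minAreaRect(C[k][:,:2].astype(np.float32)),C[k].min(0).round(0),C[k].max(0).round(0))
go(453,-358,36.5,1.586)
E
python3 lt.py w10
```

```text
1859 ((453.70318603515625, -296.4314270019531), (86.29289245605469, 43.537017822265625), 1.1482884883880615) [ 410. -319.    1.] [ 497. -275.   14.]
273 ((453.7280578613281, -295.5997619628906), (86.29946899414062, 41.52831268310547), 0.880791962146759) [ 410. -317.   10.] [ 497. -275.   14.]
pos [ 453.3 -358.   401. ] yaw 1.605 op 61.0 clk 20.9 q [-0.81  0.34  0.45  1.68  0.    0.73] F [-1.4 -0.1 -2.3] | cm [-2.000e-02 -3.000e-02  3.645e+01] turn 0.019
```

View pics/w10.png

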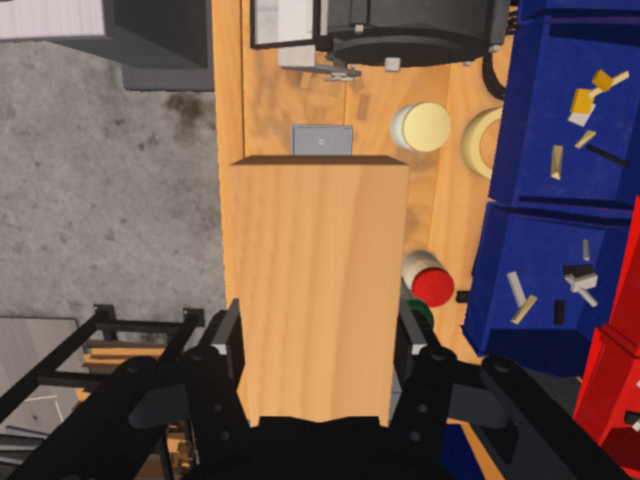

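The wrist view shows the large tray's front edge at (322,125) under the block, and the jar lid at (427,127), well to the side. Descending to a hover.

{"api": "send_rows", "payload": {
  "deltas": [
    {"jaw": 0.55,"x": 0,"y": 0.07,"z": 2,"turn": 0.018},
    {"jaw": 0.55,"x": 0,"y": 0.07,"z": 5,"turn": 0.018},
    {"jaw": 0.55,"x": 0,"y": 0.07,"z": 9,"turn": 0.018},
    {"jaw": 0.55,"x": 0,"y": 0.07,"z": 13,"turn": 0.018},
    {"jaw": 0.55,"x": 0,"y": 0.07,"z": 17,"turn": 0.018},
    {"jaw": 0.55,"x": 0,"y": 0.07,"z": 21,"turn": 0.018},
    {"jaw": 0.55,"x": 0,"y": 0.07,"z": 24,"turn": 0.018},
    {"jaw": 0.55,"x": 0,"y": 0.07,"z": 27,"turn": 0.018},
    {"jaw": 0.55,"x": 0,"y": 0.07,"z": 30,"turn": 0.018},
    {"jaw": 0.55,"x": 0,"y": 0.07,"z": 32,"turn": 0.018},
    {"jaw": 0.55,"x": 0,"y": 0.07,"z": 32,"turn": 0.018},
    {"jaw": 0.55,"x": 0,"y": 0.07,"z": 32,"turn": 0.018}
  ]
}}

```text
clock: 22.1
position: [454.3, -358.2, 81.6]
eef_rot: [0.0, 0.701, 0.713, 0.0]
ft_force: [-0.2, -0.2, -1.4]
opening: 60.9
gripper_force: 66.2
```

```bash
python3 lt.py w11
```

```text
5341 ((452.046875, -284.53814697265625), (90.15404510498047, 19.5125789642334), 0.9760016798973083) [ 407. -295.   -2.] [ 497. -275.   14.]
1569 ((453.44635009765625, -284.4749755859375), (87.45191955566406, 19.02920150756836), 0.599124014377594) [ 410. -294.   10.] [ 497. -275.   14.]
pos [ 454.9 -359.1   82.4] yaw 1.587 op 60.7 clk 22.15 q [-0.81  0.42 -0.22  0.92  0.    0.75] F [ 0.8  0.3 -1.8] | cm [ 0.12 -0.19  4.59] turn 0.001
```

View pics/w11.png

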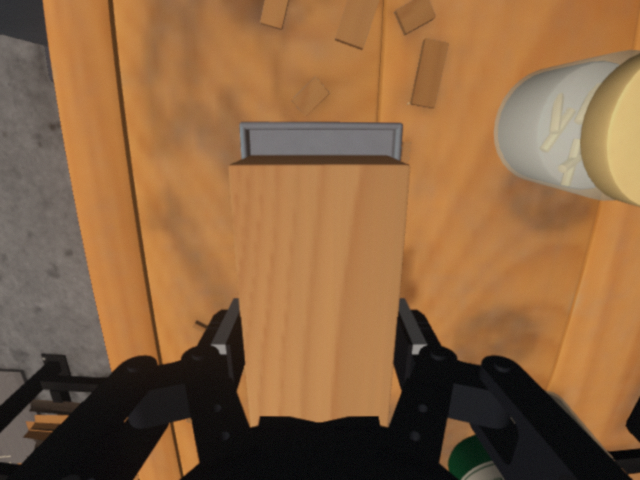

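The block sits over its tray (block column 319, tray column 322), with the jar at (580,130) clear. Lowering.

{"api": "send_rows", "payload": {
  "deltas": [
    {"jaw": 0.55,"x": 0,"y": 0,"z": 1.5,"turn": 0},
    {"jaw": 0.55,"x": 0,"y": 0,"z": 2.8,"turn": 0},
    {"jaw": 0.55,"x": 0,"y": 0,"z": 3.5,"turn": 0},
    {"jaw": 0.55,"x": 0,"y": 0,"z": 4,"turn": 0},
    {"jaw": 0.55,"x": 0,"y": 0,"z": 4.3,"turn": 0},
    {"jaw": 0.55,"x": 0,"y": 0,"z": 4.5,"turn": 0},
    {"jaw": 0.55,"x": 0,"y": 0,"z": 4.6,"turn": 0},
    {"jaw": 0.55,"x": 0,"y": 0,"z": 4.6,"turn": 0}
  ]
}}

```text
clock: 22.95
position: [453.9, -359.4, 36.2]
eef_rot: [0.0, 0.702, 0.712, -0.0]
ft_force: [-3.2, 2.5, 6.6]
opening: 60.8
gripper_force: 67.2
```

Contact is made (+6.6 N). Releasing and rising.

{"api": "send_rows", "payload": {
  "deltas": [
    {"jaw": 0.8,"x": 0,"y": 0,"z": 0,"turn": 0},
    {"jaw": 0.9,"x": 0,"y": 0,"z": 0,"turn": 0},
    {"jaw": 1,"x": 0,"y": 0,"z": 0,"turn": 0},
    {"jaw": 1,"x": 0,"y": 0,"z": 0,"turn": 0},
    {"jaw": 1,"x": 0,"y": 0,"z": 0,"turn": 0},
    {"jaw": 1,"x": 0,"y": 0,"z": -2,"turn": 0},
    {"jaw": 1,"x": 0,"y": 0,"z": -6,"turn": 0},
    {"jaw": 1,"x": 0,"y": 0,"z": -10,"turn": 0},
    {"jaw": 1,"x": 0,"y": 0,"z": -15,"turn": 0},
    {"jaw": 1,"x": 0,"y": 0,"z": -20,"turn": 0},
    {"jaw": 1,"x": 0,"y": 0,"z": -25,"turn": 0},
    {"jaw": 1,"x": 0,"y": 0,"z": -25,"turn": 0}
  ]
}}

```text
clock: 24.15
position: [456.0, -361.5, 293.1]
eef_rot: [0.007, 0.702, 0.712, -0.0]
ft_force: [1.0, -1.4, 0.3]
opening: 85.3
gripper_force: 0.0
```

Run:
```python
from stack import *
m,p,d=snap('wrist'); save('w12',p); C=cloud(m,d); hsv=cv2.cvtColor(p,cv2.COLOR_RGB2HSV)
R=np.hypot(C[...,0]-454,C[...,1]+358)<110
k=R&(C[...,2]>37)&(C[...,2]<48); print('block top',np.percentile(C[k][:,2],[5,50,95]),cv2.minAreaRect(C[k][:,:2].astype(np.float32)))
k=R&(C[...,2]>9.5)&(C[...,2]<15)&(hsv[...,1]<70); print('rim',cv2.minAreaRect(C[k][:,:2].astype(np.float32)))
m,p,d=snap('scene'); save('s12',p); measure(m,p,d,[('r',25,45),('y',40,80)])
print(robot.observe()['ft_force'])
```

```text
block top [40.78781147 42.05614865 43.37708812] ((452.9549865722656, -360.28741455078125), (62.361446380615234, 139.06556701660156), 0.6906516551971436)
rim ((454.2906799316406, -357.3667297363281), (87.31132507324219, 163.4547882080078), 0.8404572010040283)
r 25 45 [ 267  377   45   51 1132] [31.8 36.1 38.9] [465.7 428.4] [44.8 98.9] 1.451
y 40 80 [346 318  25  27 418] [57.3 66.7 71.5] [391.3 239.9] [35.1 62.5] 1.518
[-0.15018647  1.22452424 -1.09116626]
```

View pics/s12.png

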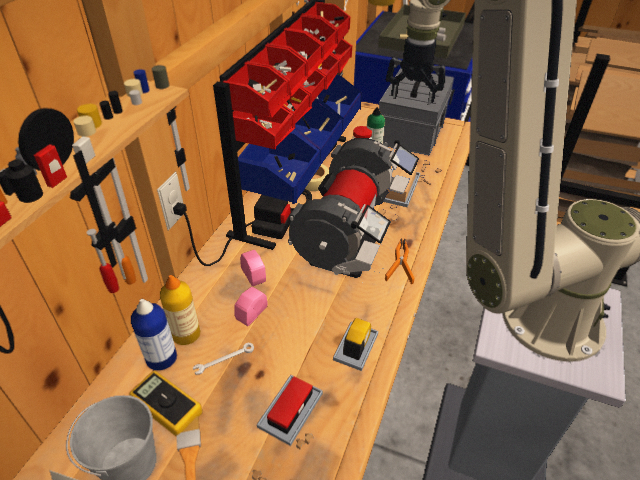

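The final view shows the tape at (357,340), the case at (290,405) and the block at (397,190), each flat in its own tray. The wrench at (222,358) has not moved, and the arm is clear. The block's top is at 42 mm and within 3 mm of its tray's centre. Handing in.

{"api": "send_rows", "payload": {
  "deltas": [
    {"jaw": 1,"x": 0,"y": 0,"z": 0,"turn": 0},
    {"jaw": 1,"x": 0,"y": 0,"z": 0,"turn": 0},
    {"jaw": 1,"x": 0,"y": 0,"z": 0,"turn": 0}
  ]
}}

```text
clock: 24.55
position: [453.3, -358.8, 283.1]
eef_rot: [-0.002, 0.702, 0.712, 0.0]
ft_force: [-0.3, 0.5, -0.2]
opening: 85.2
gripper_force: 0.0
```

```bash
python3 -c "
from rig import robot
print(robot.close_job())"
```

```text
the job is handed in; nothing more can be done
None
```

The tape measure, bit case and wood block were each set down in their own trays in order, with the wrench and jar left alone, and the job was handed in at about 25 s; no verdict came back.

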